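# Load two wheel sets onto spindle stands

### The arm

A 6-joint arm with a two-finger parallel gripper is mounted at the origin on the work surface. World frame = base frame: x ahead of the robot, y to its left, z up, the work surface at z = 0. Lengths are in mm, angles in degrees, forces in N, time in s.
With the tool pointing down it reaches from about 350 to 850 mm from the base axis. Payload 8.1 kg.
Tool frame: the origin (TCP) lies on the front face of the gripper's body, between the roots of the fingers; the fingertips stand r.finger_overhang ahead of it and the grasp point (between the pads) lies 54 mm ahead of it (r.finger_overhang is the distance from the TCP to the fingertips, in mm); y points along the fingers, z is the direction in which the jaws open and shut, and the axes are right-handed (so a half turn about y gives the same grasp; the last joint's range is limited). The gripper opens to 85 mm and grips with 20 to 120 N. Pads are 22 mm wide; open, the fingers measure 114 mm over their backs; the gripper's body (76 mm by 85 mm) begins 54 mm behind the grasp point. The pads swing forward as they close: fully open they stand 13 mm farther back than shut.
Start: joints at [71.196, 7.471, 85.268, -0, 87.261, -4.893], TCP at [144.231, 582.412, 303.892] pointing down, gripper open.
Joint ranges: [-169.43, 169.43], [-51.17, 129.36], [1.28, 143.12], [-76.62, 256.62], [0, 156.53], [-152.29, 152.29]. Speed limits (degrees/s): [136.94, 136.94, 159.86, 180, 180, 180].

### API

Orientations are given as [roll, pitch, yaw] about the fixed x, y, z axes, in that order (R = Rz(yaw) Ry(pitch) Rx(roll)).
In Python, from bench import r gives the robot as it stands. The module is installed in compiled form; this text tells all that it offers.
- The arm moves only by the tool arm_command, never from a script. Its argument "increments" is a list of rows, each a list of 6 numbers: the shift along the tool's x, y, z in m, then the turn, a rotation vector about the tool's x, y, z in rad. In form: [[tx, ty, tz, wx, wy, wz], ...]. A call has exactly 10 rows; each row is the pose to reach, as a shift and turn from the pose commanded when the call began, along the tool's axes at that moment; what a row does not reach only later rows make up. A row lasts 1/8 s, in which the tool goes at most 62.5 mm and 10.7 degrees, less where a joint would pass 70% of its speed; a pose out of reach is approached as far as the arm can. A call with a gripper value outside its range is refused whole. "jaw" is the gripper's target within -1 to 1 (shut at 1, half-way at 0, fully open at -1), set as the call begins (left out, the last holds). The fingers move at their own pace and stop on an object; "force" is the grip in N (left out, the last holds). Time passes only in rows, so rows that repeat a pose let the fingers close, or fill a call up. It gives the time, the measured TCP pose, the force and the opening at its end, in the units of the state.
- r.sense(): the state, without advancing time (a new reading comes with each control period).
- r.snapshot(name): name is "scene" or "top" or "wrist"; returns the picture (384x512x3 uint8, red, green, blue); there is no depth.
- r.camera_model(name): a dict with "intrinsics" (3x3 intrinsics, pixels), "cam_to_world" (4x4, takes a point from camera to world coordinates). Camera axes: x right, y down, z forward; pixel columns grow to the right and rows downward; lengths in mm; the calibration is good to about 2 mm. A picture is of the moment at which its call begins: read the wrist's pose just before it. camera_model takes no time and is no camera call; for the wrist camera it gives the pose at the moment of the call.
- r.hand_in(): hands the job in, once; it reports no verdict.
Trained networks look in the newest picture that a camera, given by its name, has taken for a name from the list of things; names that differ only in an ending like _2 or _b are one class to them, and where a whole thing is asked for, a point or a joint stands for the part that bears it (a point fixed in the world has none). Each returns a list of dicts, best first, with "conf" (0 to 1); they miss things now and then, are a little off and sometimes report something else, mostly with a low value. They report only what shows in the picture. A call takes as long as a camera call. They do not tell look-alikes from the thing itself.
- r.trace(camera, target): "mask" (384x512 bool, what is visible of it) and "position" ([column, row] in pixels, amid what is visible of it).
- r.spot_point(camera, target): "position" ([column, row] in pixels: a listed point, or the origin of a listed thing).
The state is a dict: "time": time; "joint_pos": joint angles; "qd": joint speeds; "joint_efforts": joint torques, N m; "tool_pos": TCP position; "tcp_rot": TCP orientation; "ft_force": force on the tool from outside, world axes, zero at the start; "wrist_torque": the same for the moment, N m; "finger_gap": finger opening in mm.
Only numpy, scipy, OpenCV 4.12 (cv2) and the standard library are available. Lean on these libraries where they do the work, as an engineer would, in place of code of your own. Each camera call takes 0.05 s, during which the arm holds its last target.

### The job

Make up the two drive sets for today's order on the spindle stands, each part flat with its hub up: on the blue stand the aluminium flange at the bottom and the yellow pulley on top of it; on the orange stand the black-tyred wheel at the bottom and the red sprocket on top of it. Lower each part all the way down before letting go, do not drop or ram it, and leave the green pulley where it lies.

Things in the scene. Friction and masses are not known exactly. Their poses are not given: they have to be found in the camera images.
- flange_mid (a point): Pale silver aluminium flange: disc of 110 mm diameter, 12 mm thick, with eight dark bolt holes, and above it a central hub (the place to grip) of 48 mm diameter, 30 mm proud of the disc; 0.28 to 0.56 kg. 42 mm tall overall, with a 34 mm hole straight through its axis; lies flat, hub up. Point: on the axis half-way up (21 mm above its underside); z is the axis, up; same at every yaw.
- wheel_mid (a point): Wheel with a black rubber tyre and a grey plastic centre: disc of 96 mm diameter, 14 mm thick, and above it a grey central hub (the place to grip) of 48 mm diameter, 28 mm proud; 0.21 to 0.42 kg. 42 mm tall overall, with a 34 mm hole straight through its axis; lies flat, hub up. Point: on the axis half-way up (21 mm above its underside); z is the axis, up; same at every yaw.
- pulley_yellow_mid (a point): Yellow plastic pulley: disc of 76 mm diameter, 14 mm thick, with six dark holes, and above it a central hub (the place to grip) of 44 mm diameter, 28 mm proud; 0.14 to 0.28 kg. 42 mm tall overall, with a 34 mm hole straight through its axis; lies flat, hub up. Point: on the axis half-way up (21 mm above its underside); z is the axis, up; same at every yaw.
- sprocket_red_mid (a point): Red toothed sprocket: disc of 88 mm diameter over the teeth, 12 mm thick, and above it a central hub (the place to grip) of 44 mm diameter, 30 mm proud; 0.21 to 0.42 kg. 42 mm tall overall, with a 34 mm hole straight through its axis; lies flat, hub up. Point: on the axis half-way up (21 mm above its underside); z is the axis, up; same at every yaw.
- pulley_green_mid (a point): Green plastic pulley, not part of the order: same shape and size as the yellow one. Its centre, half-way up (21 mm above its underside).
- stand_blue: Spindle stand with a round blue base plate, 110 mm diameter, 12 mm thick. Fixed. From its middle rises a steel post of 20 mm diameter, tapering over its last 10 mm to 8 mm; tip 78 mm above the bench. Origin: on the post's axis at bench level; z up. The first part rests on the base plate, the second on the first one's hub.
- stand_orange: Spindle stand with a square orange base plate, 96 mm side, 12 mm thick. Fixed. From its middle rises a steel post of 20 mm diameter, tapering over its last 10 mm to 8 mm; tip 78 mm above the bench. Origin: on the post's axis at bench level; z up. The first part rests on the base plate, the second on the first one's hub.
Mind the look-alikes: they are no part of the job. There is more than one size of the part that bears pulley_yellow_mid; the job needs the largest.

How it is judged:
By the outcome, as a careful person would: the job done as asked, in the order asked, and still so for the second after the job is handed in, with the robot touching nothing.
It also fails if it takes over 104 s, if anything falls off the work surface, if the arm or the gripper's body presses on something with over 40 N, if the wrist force passes 120 N, or if a joint passes its speed limit or range.

## Working session

There is one attempt and no reset: what is moved stays moved. The work goes in short steps, Python scripts to look and compute and a tool call to move; the robot and the scene stay as the last step left them, time stands still between calls to the robot, and variables do not carry over. Pictures are saved under pics/ and viewed, and the job is handed in when it is done.

Besides the shell and the picture viewer there is one more tool, called after "Request:" by a JSON object that holds its "api" and its "payload". arm_command: Moves the arm, as the interface text tells. Its arguments: {"type":"object","properties":{"increments":{"type":"array","items":{"type":"array","items":{"type":"number"}}},"jaw":{"type":"number"},"force":{"type":"number"}},"required":["increments"]}

```bash
mkdir -p pics
cat > h.py <<'E'
import numpy as np,cv2
from bench import r
def save(n,im): cv2.imwrite('pics/'+n+'.png',cv2.cvtColor(im,cv2.COLOR_RGB2BGR))
def ray(cm,px,z):
    K=np.array(cm['intrinsics']);T=np.array(cm['cam_to_world'])
    d=T[:3,:3]@np.linalg.solve(K,[px[0],px[1],1.]);o=T[:3,3]
    return o+d*(z-o[2])/d[2]
def proj(cm,p):
    K=np.array(cm['intrinsics']);T=np.linalg.inv(np.array(cm['cam_to_world']))
    c=T[:3,:3]@np.array(p,float)+T[:3,3];u=K@c;return u[:2]/u[2]
E
python3 - <<'E'
from h import *
np.set_printoptions(precision=3,suppress=True)
print(r.sense(),r.finger_overhang)
for c in ['scene','top','wrist']:
    im=r.snapshot(c);save(c+'0',im);print(c,r.camera_model(c))
E
```

```text
{'time': 0.0, 'joint_pos': array([71.195,  7.515, 85.331,  0.002, 87.26 , -4.893]), 'qd': array([ 0.05 ,  0.002, -0.029,  0.084,  0.036,  0.153]), 'joint_efforts': array([  0.003, -56.941, -50.055,   0.   ,   0.015,   0.   ]), 'tool_pos': array([144.089, 582.009, 302.824]), 'tcp_rot': array([-90.106,   0.011, -13.912]), 'ft_force': array([-0.325, -0.769, -0.577]), 'wrist_torque': array([-0.   ,  0.019,  0.019]), 'finger_gap': 85.68397560665098} 72.6
scene {'intrinsics': array([[359.729,   0.   , 254.499],
       [  0.   , 359.729, 190.921],
       [  0.   ,   0.   ,   1.   ]]), 'cam_to_world': array([[ -0.874,   0.279,  -0.399, 890.447],
       [  0.486,   0.5  ,  -0.716, 710.847],
       [ -0.   ,  -0.82 ,  -0.573, 632.965],
       [  0.   ,   0.   ,   0.   ,   1.   ]])}
top {'intrinsics': array([[425.383,   0.   , 250.754],
       [  0.   , 425.383, 191.7  ],
       [  0.   ,   0.   ,   1.   ]]), 'cam_to_world': array([[   0.009,   -0.982,    0.191,  270.211],
       [  -1.   ,   -0.014,   -0.028,    4.161],
       [   0.03 ,   -0.191,   -0.981, 1089.564],
       [   0.   ,    0.   ,    0.   ,    1.   ]])}
wrist {'intrinsics': array([[331.884,   0.   , 255.838],
       [  0.   , 331.884, 191.771],
       [  0.   ,   0.   ,   1.   ]]), 'cam_to_world': array([[  0.241,   0.931,   0.276,  73.841],
       [  0.971,  -0.23 ,  -0.071, 601.588],
       [ -0.002,   0.285,  -0.959, 372.27 ],
       [  0.   ,   0.   ,   0.   ,   1.   ]])}
```

View pics/scene0.png

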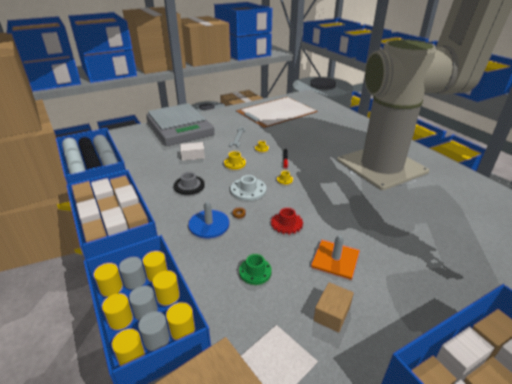

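View pics/top0.png

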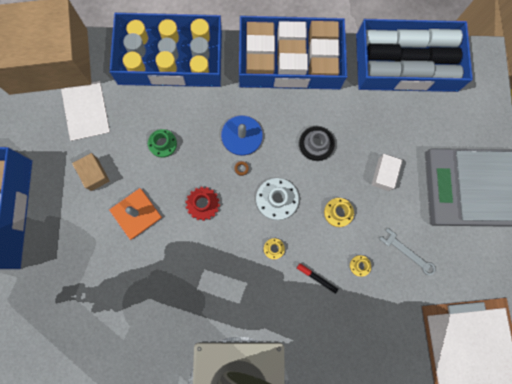

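View pics/wrist0.png

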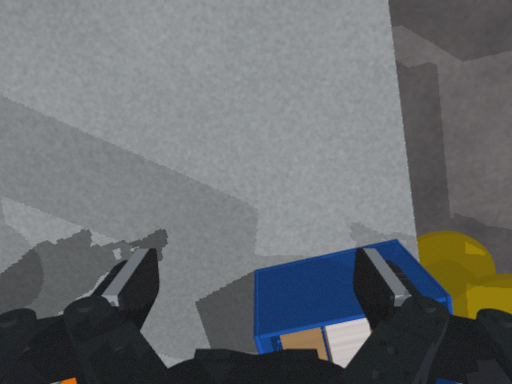

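```bash
cat > m.py <<'E'
from h import *
np.set_printoptions(precision=1,suppress=True)
for c in ['top','scene']:
    im=r.snapshot(c);cm=r.camera_model(c)
    for t,z in [('flange_mid',21),('wheel_mid',21),('pulley_yellow_mid',21),('sprocket_red_mid',21),('pulley_green_mid',21),('stand_blue',0),('stand_orange',0)]:
        for d in r.spot_point(c,t)[:4]:
            print(c,t,round(d['conf'],2),np.array(d['position']),ray(cm,d['position'],z)[:2])
        if c=='top' and t=='pulley_yellow_mid':
            for d in r.trace(c,t)[:4]:print('  mask',d['conf'],d['position'],d['mask'].sum())
save('yel',cv2.resize(r.snapshot('top')[190:290,240:390],None,fx=5,fy=5,interpolation=cv2.INTER_CUBIC))
E
python3 m.py
```

```text
top flange_mid 0.98 [278.7 199.4] [459.5 -97.6]
top pulley_yellow_mid 0.8 [360.6 264.3] [ 297.8 -301.9]
top pulley_yellow_mid 0.72 [274.5 249.7] [331.8 -86.6]
top pulley_yellow_mid 0.63 [338.8 211.7] [ 429.8 -251.3]
top pulley_yellow_mid 0.33 [278.5 197. ] [465.7 -97.1]
  mask 0.74 [278.7, 244.9] 257
  mask 0.67 [333.2, 215.0] 546
  mask 0.66 [357.7, 260.9] 305
top sprocket_red_mid 0.57 [202.1 202.9] [447.8  97.4]
top pulley_green_mid 0.95 [158.8 140.8] [610.  214.7]
top stand_blue 0.84 [240.  135.2] [636.3   3.6]
top stand_orange 0.92 [135.7 215.5] [416.2 267.8]
scene flange_mid 0.72 [245.4 181.7] [ 464.6 -111.9]
scene wheel_mid 0.88 [185.8 177.7] [ 617.3 -223. ]
scene pulley_yellow_mid 0.66 [283.7 170.1] [ 324.3 -111.7]
scene pulley_yellow_mid 0.53 [232.6 157.5] [ 432.5 -266.2]
scene pulley_yellow_mid 0.5 [258.6 145.7] [ 312.1 -297.7]
scene sprocket_red_mid 0.82 [288.5 217.4] [444.9  98.2]
scene pulley_green_mid 0.67 [256.2 267.5] [609.1 213.1]
scene stand_blue 0.98 [208.7 227.9] [641.   10.3]
scene stand_blue 0.19 [332.5 260.4] [427.7 265.5]
scene stand_orange 0.73 [331.4 263.1] [435.7 271.1]
```

View pics/yel.png

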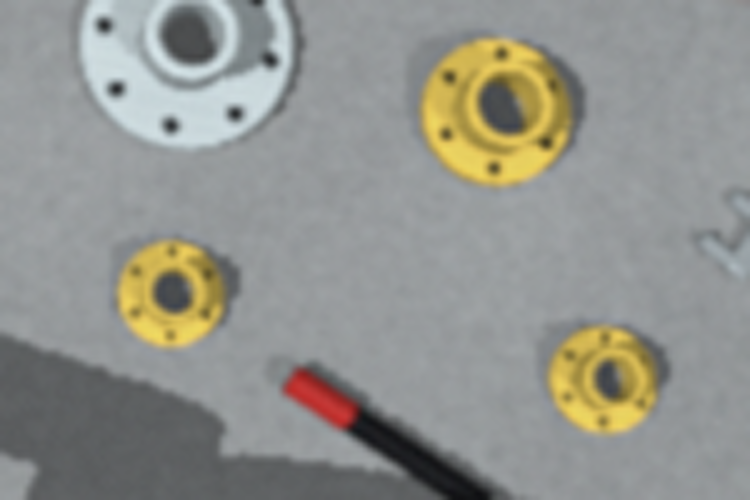

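```bash
cat > go.py <<'E'
# usage: go.py  cx cy cz cyaw  x y z yaw [x y z yaw ...] : tool-frame delta from commanded pose
import sys,numpy as np
a=list(map(float,sys.argv[1:]));c=a[:4]
for i in range(4,len(a),4):
    t=a[i:i+4];dx,dy,dz=t[0]-c[0],t[1]-c[1],t[2]-c[2];y=np.radians(c[3])
    print('tx %.4f ty %.4f tz %.4f wy %.4f'%((np.cos(y)*dx+np.sin(y)*dy)/1e3,-dz/1e3,(-np.sin(y)*dx+np.cos(y)*dy)/1e3,-np.radians(t[3]-c[3])))
E
python3 go.py 144.231 582.412 303.892 -13.911  330 420 300 -9 420 240 300 -5 455 60 300 -2 462 -103 300 0
```

```text
tx 0.2194 ty 0.0039 tz -0.1130 wy -0.0857
tx 0.3500 ty 0.0039 tz -0.2661 wy -0.1555
tx 0.4272 ty 0.0039 tz -0.4324 wy -0.2079
tx 0.4732 ty 0.0039 tz -0.5889 wy -0.2428
```

Request:
{"api": "arm_command", "payload": {"increments": [[0.055, 0, -0.028, 0, -0.02, 0], [0.11, 0, -0.056, 0, -0.04, 0], [0.165, 0, -0.085, 0, -0.065, 0], [0.219, 0.004, -0.113, 0, -0.086, 0], [0.255, 0.004, -0.155, 0, -0.105, 0], [0.285, 0.004, -0.19, 0, -0.12, 0], [0.32, 0.004, -0.228, 0, -0.14, 0], [0.35, 0.004, -0.266, 0, -0.155, 0], [0.375, 0.004, -0.32, 0, -0.17, 0], [0.4, 0.004, -0.37, 0, -0.19, 0]], "jaw": -1, "force": 60}}

```text
time: 2.3
tool_pos: [443.7, 125.3, 300.1]
tcp_rot: [-90.0, -0.0, -3.0]
ft_force: [1.4, 0.2, -0.2]
finger_gap: 85.7
```

Run:
```python
import numpy as np
y=np.radians(-13.911);tx,tz=400,-370
print(144.231+np.cos(y)*tx-np.sin(y)*tz,582.412+np.sin(y)*tx+np.cos(y)*tz,299.9,-13.911+np.degrees(.19))
```

```text
443.545808459393 127.09821211639456 299.9 -3.0248018925143576
```

```bash
cat > w.py <<'E'
import sys
from h import *
np.set_printoptions(precision=1,suppress=True)
s=r.sense();cm=r.camera_model('wrist');im=r.snapshot('wrist');print(s['time'],s['tool_pos'],s['finger_gap'],s['ft_force'])
n=sys.argv[1]
for a in sys.argv[2:]:
    t,z=a.split(':')
    for d in r.spot_point('wrist',t)[:2]:
        p=d['position'];print(t,round(d['conf'],2),np.array(p),ray(cm,p,float(z))[:2]);cv2.circle(im,(int(p[0]),int(p[1])),2,(255,0,255),-1)
save(n,im)
E
python3 w.py w1 sprocket_red_mid:21 stand_orange:0
python3 go.py 443.55 127.1 299.9 -3.025  445 -105 250 0
```

```text
2.3 [443.7 125.3 300.1] 85.6877472385366 [ 1.4  0.2 -0.2]
sprocket_red_mid 0.69 [233.6 174.5] [454.2 102.5]
stand_orange 0.75 [379.5 134.9] [422.8 264.8]
tx 0.0137 ty 0.0499 tz -0.2317 wy -0.0528
```

View pics/w1.png

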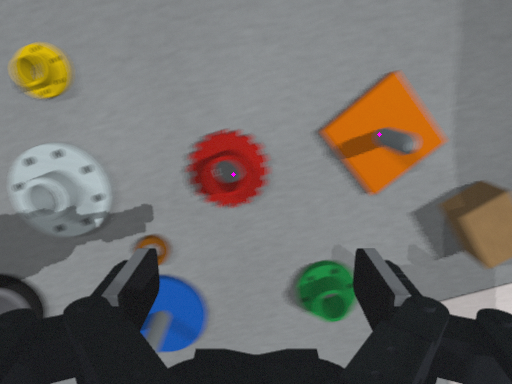

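Request:
{"api": "arm_command", "payload": {"increments": [[0.002, 0.005, -0.055, 0, -0.01, 0], [0.004, 0.02, -0.11, 0, -0.02, 0], [0.008, 0.03, -0.165, 0, -0.035, 0], [0.012, 0.045, -0.215, 0, -0.045, 0], [0.014, 0.05, -0.232, 0, -0.053, 0], [0.014, 0.05, -0.232, 0, -0.053, 0], [0.014, 0.05, -0.232, 0, -0.053, 0], [0.014, 0.05, -0.232, 0, -0.053, 0], [0.014, 0.05, -0.232, 0, -0.053, 0], [0.014, 0.05, -0.232, 0, -0.053, 0]]}}

```text
time: 3.7
tool_pos: [445.4, -104.9, 250.1]
tcp_rot: [-90.0, -0.0, 0.1]
ft_force: [0.2, -0.1, 0.3]
finger_gap: 85.4
```

```bash
python3 w.py w2 flange_mid:21 sprocket_red_mid:21 stand_blue:0 pulley_yellow_mid:21 wheel_mid:21
```

```text
3.7 [ 445.4 -104.9  250.1] 85.43732710878861 [ 0.2 -0.1  0.3]
flange_mid 0.94 [269.1 196.8] [466.6 -90.7]
sprocket_red_mid 0.85 [475.5 181.7] [451.7 100.8]
sprocket_red_mid 0.67 [347.4 330.8] [616.8  -5.1]
stand_blue 0.59 [347.  329.3] [632.    1.2]
pulley_yellow_mid 0.76 [ 93.4 159.1] [ 430.7 -251.2]
pulley_yellow_mid 0.65 [278.6  51.2] [339.5 -84.3]
wheel_mid 0.7 [166.6 328.9] [ 614.6 -198.5]
```

View pics/w2.png

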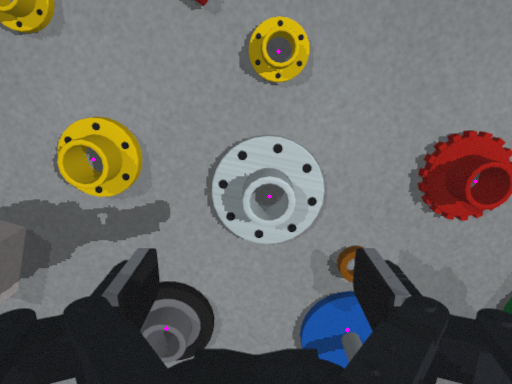

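```bash
python3 - <<'E'
from h import *
cm=r.camera_model('wrist')
print(ray(cm,(268,190),12),ray(cm,(270,201),42),ray(cm,(269,196.8),21))
print('yellow',ray(cm,(99,157),14),ray(cm,(84,162),42))
print('sprk', ray(cm,(466,175),12),ray(cm,(490,186),42))
E
python3 go.py 445 -105 250 0 463 -92 180 0  463 -92 91 0
```

```text
[462.25128902 -91.91401688  12.        ] [463.57533163 -91.18046229  42.        ] [466.29587637 -91.2424218   21.        ]
yellow [ 429.68848187 -249.52718845   14.        ] [ 428.76021004 -249.43035795   42.        ]
sprk [447.40807111  96.14846135  12.        ] [449.91410726  99.1914937   42.        ]
tx 0.0180 ty 0.0700 tz 0.0130 wy -0.0000
tx 0.0180 ty 0.1590 tz 0.0130 wy -0.0000
```

Request:
{"api": "arm_command", "payload": {"increments": [[0.018, 0.04, 0.013, 0, 0, 0], [0.018, 0.08, 0.013, 0, 0, 0], [0.018, 0.11, 0.013, 0, 0, 0], [0.018, 0.13, 0.013, 0, 0, 0], [0.018, 0.145, 0.013, 0, 0, 0], [0.018, 0.153, 0.013, 0, 0, 0], [0.018, 0.158, 0.013, 0, 0, 0], [0.018, 0.159, 0.013, 0, 0, 0], [0.018, 0.159, 0.013, 0, 0, 0], [0.018, 0.159, 0.013, 0, 0, 0]]}}

```text
time: 5.25
tool_pos: [463.6, -92.4, 91.4]
tcp_rot: [-90.0, -0.0, 0.0]
ft_force: [-0.8, -0.6, 0.2]
finger_gap: 85.1
```

Request:
{"api": "arm_command", "payload": {"increments": [[0, 0, 0, 0, 0, 0], [0, 0, 0, 0, 0, 0], [0, 0, 0, 0, 0, 0], [0, 0, 0, 0, 0, 0], [0, 0, 0, 0, 0, 0], [0, 0, 0, 0, 0, 0], [0, 0, 0, 0, 0, 0], [0, 0, 0, 0, 0, 0], [0, 0, 0, 0, 0, 0], [0, 0, 0, 0, 0, 0]], "jaw": 1, "force": 50}}

```text
time: 6.5
tool_pos: [463.6, -92.5, 91.5]
tcp_rot: [-90.0, -0.0, 0.0]
ft_force: [-2.4, -0.7, 5.8]
finger_gap: 46.0
```

Run:
```python
from h import *
save('w3',r.snapshot('wrist'));print(r.sense()['wrist_torque'])
```

```text
[-0.06471319  0.35350302  0.14698658]
```

View pics/w3.png

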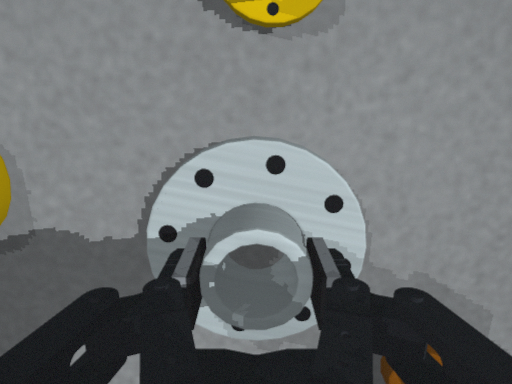

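```bash
python3 - <<'E'
from h import *
print(r.finger_overhang, r.sense()['ft_force'])
E
python3 go.py 463 -92 91 0 463 -92 200 0
```

```text
72.6 [-2.13333262  0.27852934  5.85075721]
tx 0.0000 ty -0.1090 tz 0.0000 wy -0.0000
```

Request:
{"api": "arm_command", "payload": {"increments": [[0, -0.005, 0, 0, 0, 0], [0, -0.015, 0, 0, 0, 0], [0, -0.03, 0, 0, 0, 0], [0, -0.05, 0, 0, 0, 0], [0, -0.075, 0, 0, 0, 0], [0, -0.1, 0, 0, 0, 0], [0, -0.119, 0, 0, 0, 0], [0, -0.119, 0, 0, 0, 0], [0, -0.119, 0, 0, 0, 0], [0, -0.119, 0, 0, 0, 0]]}}

```text
time: 7.8
tool_pos: [462.6, -92.1, 208.7]
tcp_rot: [-90.0, 0.1, 0.0]
ft_force: [0.0, 0.0, -4.2]
finger_gap: 46.4
```

```bash
python3 w.py w4 flange_mid:140 stand_blue:0 wheel_mid:21; python3 -c "
from h import *
s=r.sense();print(s['ft_force'],s['wrist_torque'])"
```

```text
7.8 [462.6 -92.1 208.7] 46.42551713973528 [ 0.   0.  -4.2]
flange_mid 0.97 [254.2 256.8] [462.2 -91. ]
wheel_mid 0.81 [141.7 343.1] [ 613.3 -196.7]
[-0.14797663  0.13497131 -4.28067877] [-0.01187217  0.03482747  0.01253758]
```

View pics/w4.png

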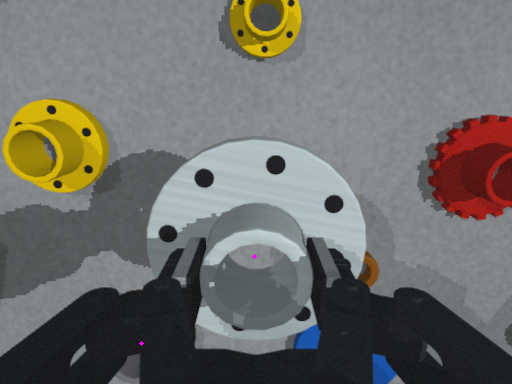

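```bash
cat > st.py <<'E'
from h import *
np.set_printoptions(precision=1,suppress=True)
for c in ['top','scene']:
    im=cv2.imread(f'pics/{c}0.png');hsv=cv2.cvtColor(im,cv2.COLOR_BGR2HSV);cm=r.camera_model(c)
    for n,lo,hi,(x,y),hgt,R in [('blue',(100,120,60),(125,255,255),(636,4),12,55),('orange',(5,150,120),(18,255,255),(425,267),12,0),
        ('yel',(20,110,80),(32,255,255),(430,-251),14,38),('red',(174,120,60),(180,255,255),(448,98),12,44)]:
        m=cv2.inRange(hsv,lo,hi)
        if n=='red': m|=cv2.inRange(hsv,(0,120,60),(4,255,255))
        u=proj(cm,(x,y,hgt));mm=np.zeros_like(m);cv2.circle(mm,(int(u[0]),int(u[1])),35,255,-1);m&=mm
        cs=max(cv2.findContours(m,cv2.RETR_EXTERNAL,cv2.CHAIN_APPROX_NONE)[0],key=cv2.contourArea)[:,0].astype(float)
        P=np.array([ray(cm,q,hgt)[:2] for q in cs])
        ci,rr=cv2.minEnclosingCircle(P.astype(np.float32));bx=cv2.minAreaRect(P.astype(np.float32))
        print(c,n,'circ',np.array(ci),rr,'rect',bx)
    b=[];
    for (x,y) in [(636,4),(425,267)]:
        u=proj(cm,(x,y,40));k=im[int(u[1])-40:int(u[1])+40,int(u[0])-40:int(u[0])+40];print(int(u[0])-40,int(u[1])-40)
        b.append(cv2.resize(k,None,fx=5,fy=5,interpolation=cv2.INTER_CUBIC))
    cv2.imwrite(f'pics/st_{c}.png',np.hstack(b))
E
python3 st.py
```

```text
top blue circ [633.5  -0.6] 54.8503532409668 rect ((633.3939819335938, -0.44292449951171875), (105.31108856201172, 108.61817169189453), 0.9908318519592285)
top orange circ [419.9 266.9] 63.95556640625 rect ((420.48040771484375, 266.6356506347656), (94.40849304199219, 93.78147888183594), 37.335838317871094)
top yel circ [ 430.6 -252.7] 38.369049072265625 rect ((430.2498779296875, -252.25015258789062), (72.63409423828125, 75.36248016357422), 0.6896482706069946)
top red circ [448.8  97.4] 42.952491760253906 rect ((449.02313232421875, 98.26371765136719), (83.19816589355469, 83.83129119873047), 12.440751075744629)
199 90
92 169
scene blue circ [637.9   4.9] 58.2015266418457 rect ((639.2108764648438, 4.523704528808594), (112.2717056274414, 106.0073013305664), 64.34818267822266)
scene orange circ [424.7 271.1] 66.23881530761719 rect ((426.1579284667969, 270.816650390625), (99.7919921875, 95.03218078613281), 37.86295700073242)
scene yel circ [ 428.5 -261.2] 63.302215576171875 rect ((428.0630798339844, -260.93072509765625), (123.69831848144531, 71.95470428466797), 62.13227081298828)
scene red circ [450.   95.2] 54.109466552734375 rect ((448.0085754394531, 101.25434875488281), (100.38603210449219, 86.84356689453125), 21.19741439819336)
168 174
295 208
```

View pics/st_top.png

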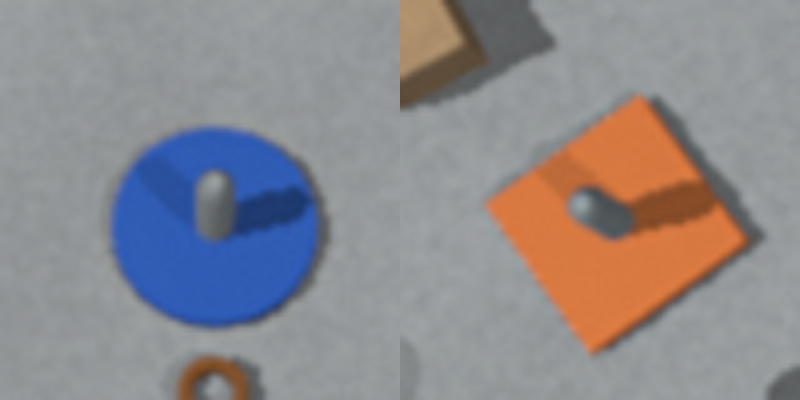

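View pics/st_scene.png

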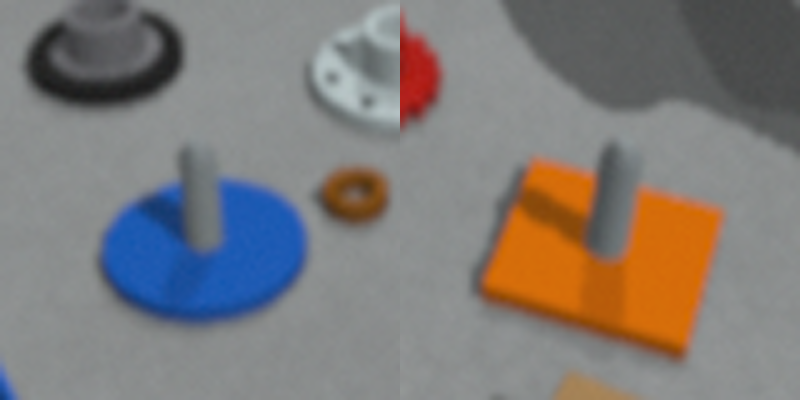

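Request:
{"api": "arm_command", "payload": {"increments": [[0.02, 0, 0.01, 0, 0, 0], [0.055, 0, 0.03, 0, 0, 0], [0.095, 0, 0.05, 0, 0, 0], [0.13, 0, 0.07, 0, 0, 0], [0.155, 0, 0.084, 0, 0, 0], [0.167, 0, 0.09, 0, 0, 0], [0.1705, 0, 0.092, 0, 0, 0], [0.1705, 0, 0.092, 0, 0, 0], [0.1705, 0, 0.092, 0, 0, 0], [0.1705, 0, 0.092, 0, 0, 0]]}}

```text
time: 9.25
tool_pos: [633.4, -0.7, 210.1]
tcp_rot: [-90.0, 0.0, -0.0]
ft_force: [0.3, -0.2, -3.7]
finger_gap: 46.3
```

Run:
```python
from h import *
np.set_printoptions(precision=1,suppress=True)
cm=r.camera_model('wrist');a=r.snapshot('wrist');b=r.snapshot('scene');save('w5',np.hstack([a,b])[:, :])
cv2.imwrite('pics/w5.png',cv2.resize(cv2.imread('pics/w5.png')[100:384],None,fx=.78,fy=.78))
save('w5b',cv2.resize(a[180:330,180:340],None,fx=4,fy=4))
print(r.sense()['tool_pos']);x=r.sense()['tool_pos']
for z in (78,68): print(proj(cm,(633.5,0,z)))
```

```text
[633.5  -0.6 210.1]
[254.2 210.8]
[254.3 205.7]
```

View pics/w5.png

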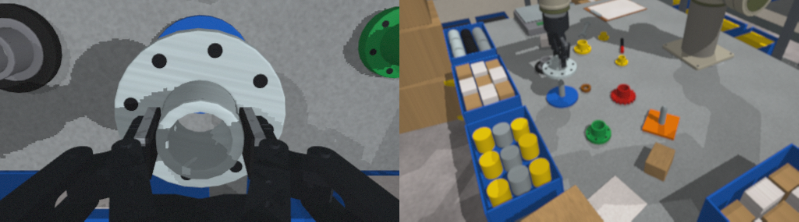

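View pics/w5b.png

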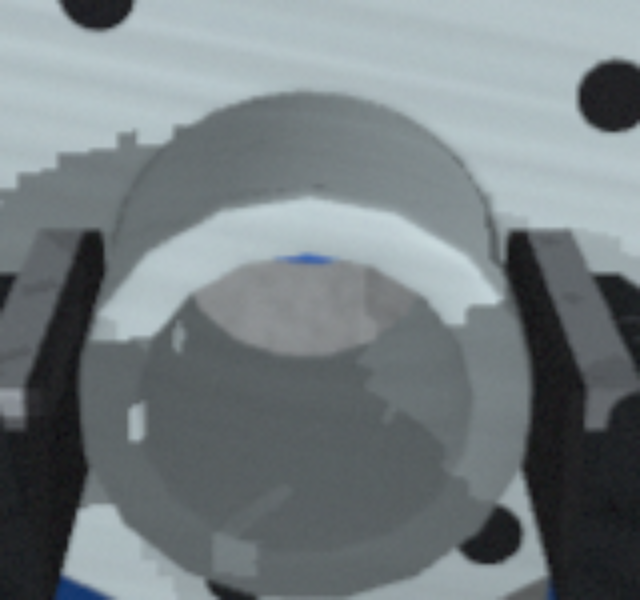

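Request:
{"api": "arm_command", "payload": {"increments": [[0, 0.015, 0, 0, 0, 0], [0, 0.03, 0, 0, 0, 0], [0, 0.036, 0, 0, 0, 0], [0, 0.04, 0, 0, 0, 0], [0, 0.044, 0, 0, 0, 0], [0, 0.048, 0, 0, 0, 0], [0, 0.052, 0, 0, 0, 0], [0, 0.056, 0, 0, 0, 0], [0, 0.06, 0, 0, 0, 0], [0, 0.06, 0, 0, 0, 0]]}}

```text
time: 10.6
tool_pos: [633.4, -0.3, 149.3]
tcp_rot: [-90.0, 0.1, 0.0]
ft_force: [-0.3, 0.8, -4.0]
finger_gap: 46.1
```

Run:
```python
from h import *
a=r.snapshot('wrist');b=r.snapshot('scene');
save('w6',np.hstack([cv2.resize(a[180:330,180:340],(400,375)),cv2.resize(b[130:280,130:290],(400,375))]));print(r.sense()['ft_force'])
```

```text
[-0.50233621 -0.09231965 -5.68152325]
```

View pics/w6.png

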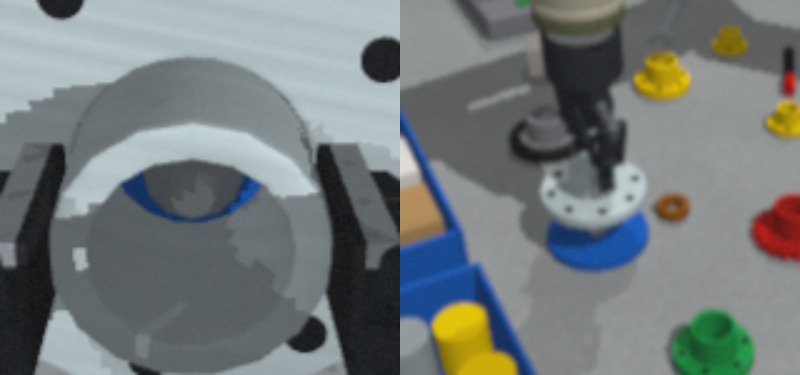

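Request:
{"api": "arm_command", "payload": {"increments": [[0, 0.008, 0, 0, 0, 0], [0, 0.017, 0, 0, 0, 0], [0, 0.025, 0, 0, 0, 0], [0, 0.031, 0, 0, 0, 0], [0, 0.036, 0, 0, 0, 0], [0, 0.04, 0, 0, 0, 0], [0, 0.043, 0, 0, 0, 0], [0, 0.045, 0, 0, 0, 0], [0, 0.046, 0, 0, 0, 0], [0, 0.046, 0, 0, 0, 0]]}}

```text
time: 11.95
tool_pos: [633.8, -0.3, 104.0]
tcp_rot: [-90.0, -0.0, 0.0]
ft_force: [-0.2, -0.1, -3.9]
finger_gap: 46.2
```

Not yet touching; a few more gentle millimetres.

Request:
{"api": "arm_command", "payload": {"increments": [[0, 0.0005, 0, 0, 0, 0], [0, 0.001, 0, 0, 0, 0], [0, 0.0015, 0, 0, 0, 0], [0, 0.002, 0, 0, 0, 0], [0, 0.002, 0, 0, 0, 0], [0, 0.002, 0, 0, 0, 0], [0, 0.002, 0, 0, 0, 0], [0, 0.002, 0, 0, 0, 0], [0, 0.002, 0, 0, 0, 0], [0, 0.002, 0, 0, 0, 0]]}}

```text
time: 13.2
tool_pos: [633.9, -0.3, 103.5]
tcp_rot: [-90.0, -0.0, 0.0]
ft_force: [-7.8, -0.3, 10.9]
finger_gap: 45.9
```

Request:
{"api": "arm_command", "payload": {"increments": [[0, 0, 0, 0, 0, 0], [0, 0, 0, 0, 0, 0], [0, 0, 0, 0, 0, 0], [0, 0, 0, 0, 0, 0], [0, 0, 0, 0, 0, 0], [0, -0.01, 0, 0, 0, 0], [0, -0.04, 0, 0, 0, 0], [0, -0.08, 0, 0, 0, 0], [0, -0.108, 0, 0, 0, 0], [0, -0.108, 0, 0, 0, 0]], "jaw": -1}}

```text
time: 14.45
tool_pos: [635.7, -0.4, 214.4]
tcp_rot: [-90.0, -0.4, 0.0]
ft_force: [0.2, -0.6, 0.2]
finger_gap: 85.6
```

```bash
python3 w.py w7 flange_mid:33; python3 go.py 633.5 0 210 0 590 -120 210 0 425 -248 210 0 430 -250 91 0
```

```text
14.45 [635.7  -0.4 214.4] 85.55418120293663 [ 0.2 -0.6  0.2]
flange_mid 0.62 [255.7 189.3] [636.9   1.1]
tx -0.0435 ty -0.0000 tz -0.1200 wy -0.0000
tx -0.2085 ty -0.0000 tz -0.2480 wy -0.0000
tx -0.2035 ty 0.1190 tz -0.2500 wy -0.0000
```

View pics/w7.png

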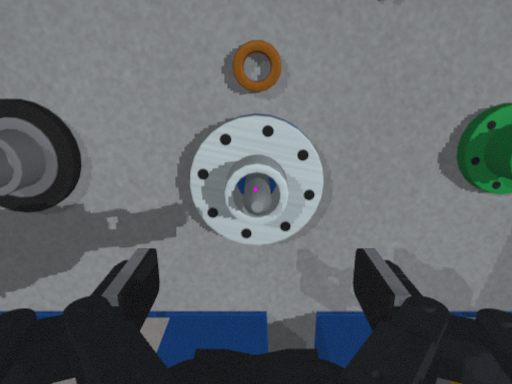

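Run:
```python
from h import *
np.set_printoptions(precision=1,suppress=True)
im=cv2.imread('pics/w7.png');cv2.imwrite('pics/w7c.png',cv2.resize(im[150:230,215:300],None,fx=7,fy=7,interpolation=cv2.INTER_CUBIC))
cm=r.camera_model('wrist');print(r.sense()['tool_pos'])
print('disc',ray(cm,(257,180),24),'hub',ray(cm,(257,194),54))
for z in (78,68,54): print(z,proj(cm,(635,0,z)))
```

```text
[633.8  -0.3 210.2]
disc [627.6   2.4  24. ] hub [630.1   2.3  54. ]
78 [253.5 212.2]
68 [253.6 207.1]
54 [253.8 200.6]
```

View pics/w7c.png

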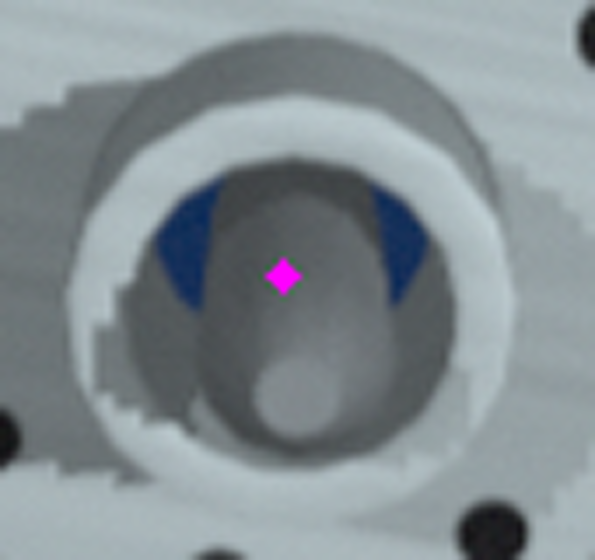

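Request:
{"api": "arm_command", "payload": {"increments": [[-0.02, 0, -0.025, 0, 0, 0], [-0.055, 0, -0.067, 0, 0, 0], [-0.09, 0, -0.11, 0, 0, 0], [-0.125, 0, -0.153, 0, 0, 0], [-0.16, 0, -0.196, 0, 0, 0], [-0.19, 0.01, -0.232, 0, 0, 0], [-0.209, 0.02, -0.25, 0, 0, 0], [-0.209, 0.02, -0.25, 0, 0, 0], [-0.209, 0.02, -0.25, 0, 0, 0], [-0.209, 0.02, -0.25, 0, 0, 0]]}}

```text
time: 15.8
tool_pos: [425.5, -249.6, 190.0]
tcp_rot: [-90.0, -0.0, 0.1]
ft_force: [0.4, 0.8, 0.5]
finger_gap: 85.4
```

```bash
python3 w.py w8 pulley_yellow_mid:21
```

```text
15.8 [ 425.5 -249.6  190. ] 85.3677498925622 [0.4 0.8 0.5]
pulley_yellow_mid 0.93 [493.9  69.6] [337.7 -87.4]
pulley_yellow_mid 0.9 [172.5   4.8] [ 298.8 -301.5]
```

View pics/w8.png

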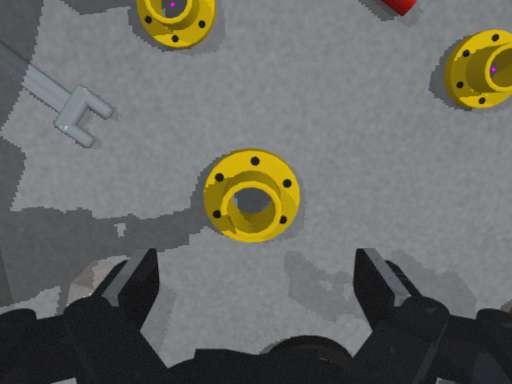

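Run:
```python
from h import *
cm=r.camera_model('wrist')
print(ray(cm,(252,196),12),ray(cm,(251,210),42),ray(cm,(204,196),14)-ray(cm,(300,196),14))
```

```text
[ 430.01622753 -250.99549537   12.        ] [ 430.85679462 -251.33788224   42.        ] [  0.11258942 -74.3004579    0.        ]
```

Request:
{"api": "arm_command", "payload": {"increments": [[0.006, 0.03, -0.001, 0, 0, 0], [0.006, 0.06, -0.001, 0, 0, 0], [0.006, 0.08, -0.001, 0, 0, 0], [0.006, 0.091, -0.001, 0, 0, 0], [0.006, 0.096, -0.001, 0, 0, 0], [0.006, 0.098, -0.001, 0, 0, 0], [0.006, 0.098, -0.001, 0, 0, 0], [0.006, 0.098, -0.001, 0, 0, 0], [0.006, 0.098, -0.001, 0, 0, 0], [0.006, 0.098, -0.001, 0, 0, 0]]}}

```text
time: 17.15
tool_pos: [430.9, -251.4, 92.1]
tcp_rot: [-90.0, -0.0, 0.0]
ft_force: [-0.3, 0.1, 1.0]
finger_gap: 85.5
```

Request:
{"api": "arm_command", "payload": {"increments": [[0, 0, 0, 0, 0, 0], [0, 0, 0, 0, 0, 0], [0, 0, 0, 0, 0, 0], [0, 0, 0, 0, 0, 0], [0, 0, 0, 0, 0, 0], [0, 0, 0, 0, 0, 0], [0, 0, 0, 0, 0, 0], [0, 0, 0, 0, 0, 0], [0, 0, 0, 0, 0, 0], [0, 0, 0, 0, 0, 0]], "jaw": 1, "force": 45}}

```text
time: 18.4
tool_pos: [431.0, -251.5, 92.4]
tcp_rot: [-90.0, -0.0, 0.0]
ft_force: [-2.1, 1.3, 5.5]
finger_gap: 43.3
```

Request:
{"api": "arm_command", "payload": {"increments": [[0, -0.005, 0, 0, 0, 0], [0, -0.015, 0, 0, 0, 0], [0, -0.03, 0, 0, 0, 0], [0, -0.055, 0, 0, 0, 0], [0, -0.085, 0, 0, 0, 0], [0, -0.11, 0, 0, 0, 0], [0, -0.128, 0, 0, 0, 0], [0, -0.128, 0, 0, 0, 0], [0, -0.128, 0, 0, 0, 0], [0, -0.128, 0, 0, 0, 0]]}}

```text
time: 19.65
tool_pos: [430.2, -250.9, 218.5]
tcp_rot: [-89.9, 0.1, 0.0]
ft_force: [-0.3, -0.1, -1.8]
finger_gap: 42.7
```

```bash
python3 w.py w9 pulley_yellow_mid:148; python3 go.py 430.5 -251 220 0 635.5 0.5 220 0
```

```text
19.65 [ 430.2 -250.9  218.5] 42.69138412668413 [-0.3 -0.1 -1.8]
pulley_yellow_mid 0.74 [466.8  65.8] [ 347.3 -165.6]
pulley_yellow_mid 0.72 [184.5   6.2] [ 326.2 -275.8]
tx 0.2050 ty -0.0000 tz 0.2515 wy -0.0000
```

View pics/w9.png

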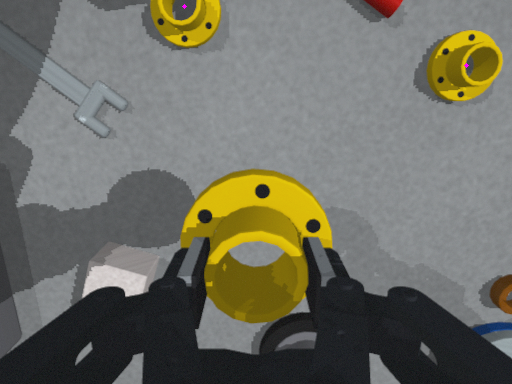

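Request:
{"api": "arm_command", "payload": {"increments": [[0.015, 0, 0.02, 0, 0, 0], [0.045, 0, 0.056, 0, 0, 0], [0.08, 0, 0.1, 0, 0, 0], [0.115, 0, 0.142, 0, 0, 0], [0.15, 0, 0.184, 0, 0, 0], [0.178, 0, 0.22, 0, 0, 0], [0.198, 0, 0.243, 0, 0, 0], [0.205, 0, 0.2515, 0, 0, 0], [0.205, 0, 0.2515, 0, 0, 0], [0.205, 0, 0.2515, 0, 0, 0]]}}

```text
time: 21.0
tool_pos: [635.2, -0.8, 219.6]
tcp_rot: [-90.0, 0.0, -0.0]
ft_force: [-0.6, 0.1, -0.7]
finger_gap: 42.2
```

Request:
{"api": "arm_command", "payload": {"increments": [[0, 0.01, 0, 0, 0, 0], [0, 0.025, 0, 0, 0, 0], [0, 0.036, 0, 0, 0, 0], [0, 0.042, 0, 0, 0, 0], [0, 0.047, 0, 0, 0, 0], [0, 0.051, 0, 0, 0, 0], [0, 0.055, 0, 0, 0, 0], [0, 0.059, 0, 0, 0, 0], [0, 0.059, 0, 0, 0, 0], [0, 0.059, 0, 0, 0, 0]]}}

```text
time: 22.25
tool_pos: [635.8, 0.2, 161.1]
tcp_rot: [-90.0, -0.0, 0.0]
ft_force: [0.8, -0.2, -0.9]
finger_gap: 42.7
```

```bash
cat > pv.py <<'E'
import sys
from h import *
n,c0,r0=sys.argv[1],int(sys.argv[2]),int(sys.argv[3])
a=r.snapshot('wrist');b=r.snapshot('scene');
save(n,np.hstack([cv2.resize(a[180:330,180:340],(400,375)),cv2.resize(b[r0:r0+150,c0:c0+160],(400,375))]));print(r.sense()['ft_force'],r.sense()['tool_pos'])
E
python3 pv.py w10 130 130
```

```text
[ 0.087653   -0.5395828  -0.96190278] [6.35917810e+02 1.89207047e-01 1.61175716e+02]
```

View pics/w10.png

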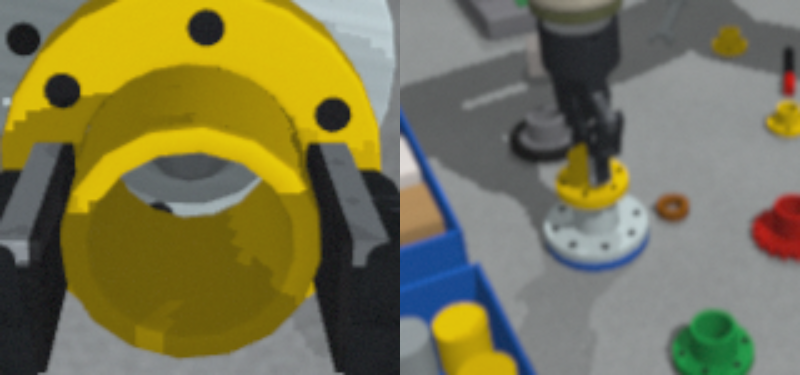

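Request:
{"api": "arm_command", "payload": {"increments": [[0, 0.003, 0, 0, 0, 0], [0, 0.006, 0, 0, 0, 0], [0, 0.009, 0, 0, 0, 0], [0, 0.011, 0, 0, 0, 0], [0, 0.0125, 0, 0, 0, 0], [0, 0.0135, 0, 0, 0, 0], [0, 0.0145, 0, 0, 0, 0], [0, 0.0155, 0, 0, 0, 0], [0, 0.0155, 0, 0, 0, 0], [0, 0.0155, 0, 0, 0, 0]]}}

```text
time: 23.6
tool_pos: [635.9, 0.2, 146.4]
tcp_rot: [-90.0, -0.0, 0.0]
ft_force: [-4.5, 0.8, 5.1]
finger_gap: 43.2
```

Request:
{"api": "arm_command", "payload": {"increments": [[0, 0, 0, 0, 0, 0], [0, 0, 0, 0, 0, 0], [0, 0, 0, 0, 0, 0], [0, 0, 0, 0, 0, 0], [0, 0, 0, 0, 0, 0], [0, -0.01, 0, 0, 0, 0], [0, -0.04, 0, 0, 0, 0], [0, -0.0745, 0, 0, 0, 0], [0, -0.0745, 0, 0, 0, 0], [0, -0.0745, 0, 0, 0, 0]], "jaw": -1}}

```text
time: 24.85
tool_pos: [635.8, 0.2, 220.2]
tcp_rot: [-90.0, -0.0, 0.0]
ft_force: [-0.2, -1.0, -0.7]
finger_gap: 85.1
```

```bash
python3 w.py w11 wheel_mid:21 pulley_yellow_mid:75; python3 go.py 635.5 .5 220 0 605 -198 190 0;python3 - <<'E'
from h import *
save('s11',cv2.resize(r.snapshot('scene')[130:280,130:290],(640,600)))
E
```

```text
24.85 [635.8   0.2 220.2] 85.10268290549689 [-0.2 -1.  -0.7]
wheel_mid 0.71 [ 12.2 160.8] [ 616.6 -198.1]
pulley_yellow_mid 0.84 [258.1 206. ] [637.2   3.5]
tx -0.0305 ty 0.0300 tz -0.1985 wy -0.0000
```

View pics/w11.png

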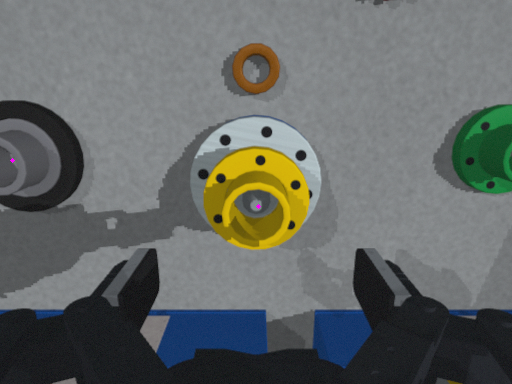

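View pics/s11.png

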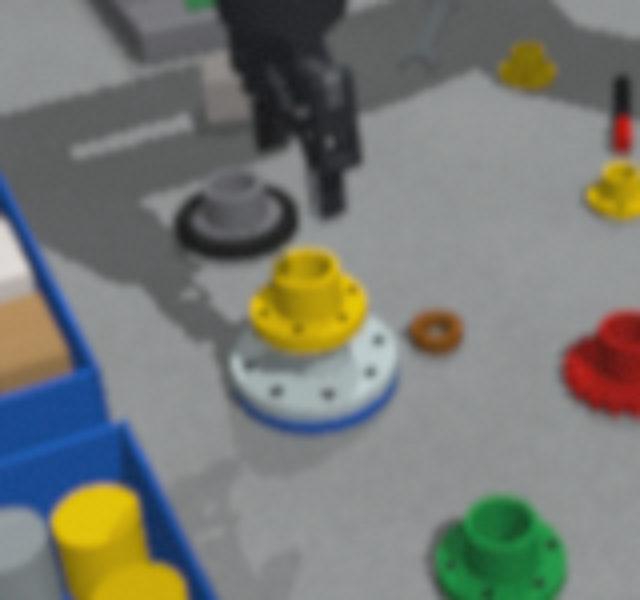

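Request:
{"api": "arm_command", "payload": {"increments": [[-0.003, 0, -0.02, 0, 0, 0], [-0.01, 0, -0.06, 0, 0, 0], [-0.018, 0.01, -0.115, 0, 0, 0], [-0.026, 0.02, -0.165, 0, 0, 0], [-0.0305, 0.03, -0.1985, 0, 0, 0], [-0.0305, 0.03, -0.1985, 0, 0, 0], [-0.0305, 0.03, -0.1985, 0, 0, 0], [-0.0305, 0.03, -0.1985, 0, 0, 0], [-0.0305, 0.03, -0.1985, 0, 0, 0], [-0.0305, 0.03, -0.1985, 0, 0, 0]]}}

```text
time: 26.3
tool_pos: [605.6, -197.7, 190.1]
tcp_rot: [-90.0, -0.0, 0.1]
ft_force: [-0.1, 0.8, 0.3]
finger_gap: 85.4
```

```bash
python3 w.py w12 wheel_mid:21
```

```text
26.3 [ 605.6 -197.7  190.1] 85.40243083913096 [-0.1  0.8  0.3]
wheel_mid 0.96 [255.6 204.7] [ 614.2 -196.1]
```

View pics/w12.png

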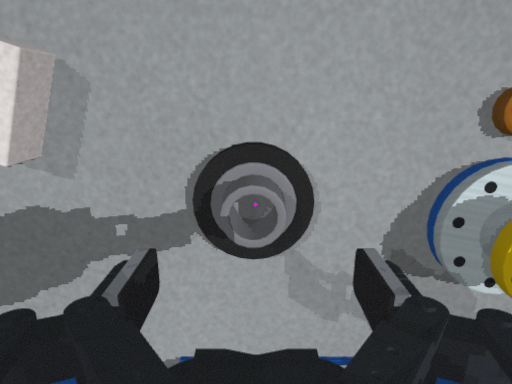

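Run:
```python
from h import *
cm=r.camera_model('wrist')
print(ray(cm,(253.5,200),14),ray(cm,(252,216.5),42))
```

```text
[ 612.54560809 -197.95026471   14.        ] [ 615.57100583 -198.79393453   42.        ]
```

Request:
{"api": "arm_command", "payload": {"increments": [[0.0085, 0.03, 0, 0, 0, 0], [0.0085, 0.06, 0, 0, 0, 0], [0.0085, 0.08, 0, 0, 0, 0], [0.0085, 0.091, 0, 0, 0, 0], [0.0085, 0.096, 0, 0, 0, 0], [0.0085, 0.098, 0, 0, 0, 0], [0.0085, 0.098, 0, 0, 0, 0], [0.0085, 0.098, 0, 0, 0, 0], [0.0085, 0.098, 0, 0, 0, 0], [0.0085, 0.098, 0, 0, 0, 0]]}}

```text
time: 27.65
tool_pos: [613.9, -198.3, 92.1]
tcp_rot: [-90.0, -0.0, 0.0]
ft_force: [0.3, 0.3, -0.3]
finger_gap: 85.4
```

Request:
{"api": "arm_command", "payload": {"increments": [[0, 0, 0, 0, 0, 0], [0, 0, 0, 0, 0, 0], [0, 0, 0, 0, 0, 0], [0, 0, 0, 0, 0, 0], [0, 0, 0, 0, 0, 0], [0, 0, 0, 0, 0, 0], [0, 0, 0, 0, 0, 0], [0, 0, 0, 0, 0, 0], [0, 0, 0, 0, 0, 0], [0, 0, 0, 0, 0, 0]], "jaw": 1, "force": 50}}

```text
time: 28.9
tool_pos: [614.1, -198.4, 92.4]
tcp_rot: [-90.0, -0.0, 0.0]
ft_force: [-1.6, -0.2, 6.9]
finger_gap: 45.6
```

Request:
{"api": "arm_command", "payload": {"increments": [[0, -0.005, 0, 0, 0, 0], [0, -0.015, 0, 0, 0, 0], [0, -0.03, 0, 0, 0, 0], [0, -0.055, 0, 0, 0, 0], [0, -0.085, 0, 0, 0, 0], [0, -0.12, 0, 0, 0, 0], [0, -0.15, 0, 0, 0, 0], [0, -0.178, 0, 0, 0, 0], [0, -0.178, 0, 0, 0, 0], [0, -0.178, 0, 0, 0, 0]]}}

```text
time: 30.15
tool_pos: [613.4, -198.1, 269.0]
tcp_rot: [-90.0, 0.1, 0.0]
ft_force: [0.7, 0.1, -4.0]
finger_gap: 46.3
```

```bash
python3 w.py w13 ; python3 go.py 613.5 -198 270 0 560 0 270 0 422 267 270 0
```

```text
30.15 [ 613.4 -198.1  269. ] 46.28066948029167 [ 0.7  0.1 -4. ]
tx -0.0535 ty -0.0000 tz 0.1980 wy -0.0000
tx -0.1915 ty -0.0000 tz 0.4650 wy -0.0000
```

View pics/w13.png

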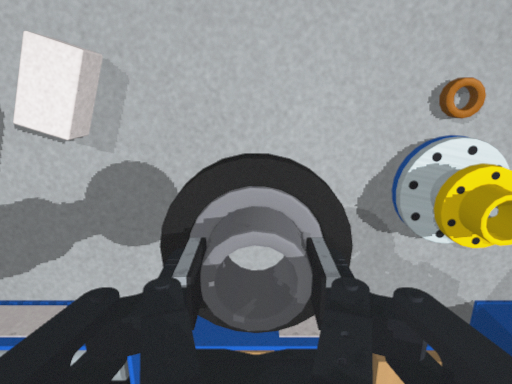

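Request:
{"api": "arm_command", "payload": {"increments": [[-0.006, 0, 0.02, 0, 0, 0], [-0.02, 0, 0.07, 0, 0, 0], [-0.036, 0, 0.13, 0, 0, 0], [-0.055, 0, 0.19, 0, 0, 0], [-0.083, 0, 0.245, 0, 0, 0], [-0.111, 0, 0.3, 0, 0, 0], [-0.139, 0, 0.355, 0, 0, 0], [-0.165, 0, 0.41, 0, 0, 0], [-0.184, 0, 0.445, 0, 0, 0], [-0.192, 0, 0.464, 0, 0, 0]]}}

```text
time: 31.45
tool_pos: [419.0, 267.8, 268.7]
tcp_rot: [-90.0, 0.1, 0.2]
ft_force: [0.9, -0.0, -2.3]
finger_gap: 45.8
```

Request:
{"api": "arm_command", "payload": {"increments": [[0, 0.015, 0, 0, 0, 0], [0, 0.035, 0, 0, 0, 0], [0, 0.055, 0, 0, 0, 0], [0, 0.065, 0, 0, 0, 0], [0, 0.07, 0, 0, 0, 0], [0, 0.07, 0, 0, 0, 0], [0, 0.07, 0, 0, 0, 0], [0, 0.07, 0, 0, 0, 0], [0, 0.07, 0, 0, 0, 0], [0, 0.07, 0, 0, 0, 0]]}}

```text
time: 32.7
tool_pos: [421.8, 265.7, 200.1]
tcp_rot: [-90.0, -0.0, 0.0]
ft_force: [1.2, -0.9, -2.7]
finger_gap: 46.1
```

```bash
python3 pv.py w14 250 170
```

```text
[-0.46000802  0.13032379 -2.92873738] [421.70194613 265.68411788 199.92113682]
```

View pics/w14.png

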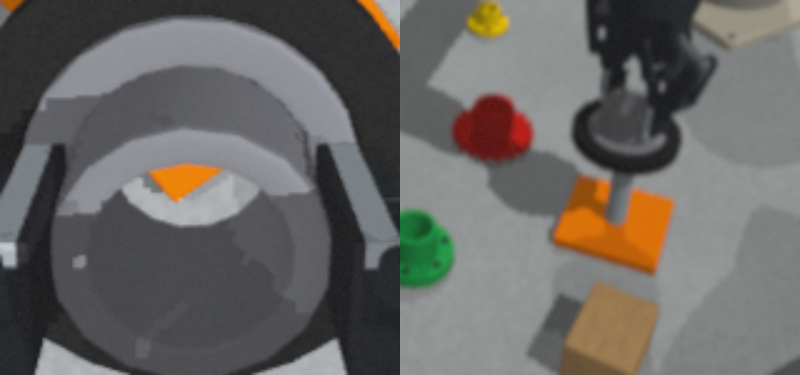

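Run:
```python
from h import *
cm=r.camera_model('wrist')
print(ray(cm,(252,260.8),12),proj(cm,(421,266,78)))
```

```text
[487.69577061 264.13898925  12.        ] [253.41538103 215.12760571]
```

Run:
```python
from h import *
np.set_printoptions(precision=1,suppress=True)
cm=r.camera_model('top');P=[]
for u,v in [(641,93),(487,203),(593,353),(748,242)]:
    P.append(ray(cm,(92+(u-400)/5,169+v/5),12)[:2])
P=np.array(P);print(P,P.mean(0))
for z,uv in[(78,(583,203)),(12,(617,225))]: print('post',z,ray(cm,(92+(uv[0]-400)/5,169+uv[1]/5),z))
cm=r.camera_model('scene');P=[]
for u,v in [(532,160),(722,212),(686,343),(488,288)]:
    P.append(ray(cm,(295+(u-400)/5,208+v/5),12)[:2])
P=np.array(P);print(P,P.mean(0))
for z,uv in[(78,(622,150)),(12,(607,250))]: print('post',z,ray(cm,(295+(uv[0]-400)/5,208+uv[1]/5),z))
```

```text
[[486.9 257.7]
 [428.8 331.9]
 [353.6 273.9]
 [410.6 199.4]] [420.  265.7]
post 78 [419.7 266.5  78. ]
post 12 [418.4 265.8  12. ]
[[415.8 204.9]
 [357.8 279.6]
 [429.8 334.7]
 [487.5 264.4]] [422.7 270.9]
post 78 [426.5 273.2  78. ]
post 12 [423.4 272.3  12. ]
```

Request:
{"api": "arm_command", "payload": {"increments": [[0.0005, 0.008, 0.0015, 0, 0, 0], [0.0005, 0.016, 0.0015, 0, 0, 0], [0.0005, 0.022, 0.0015, 0, 0, 0], [0.0005, 0.026, 0.0015, 0, 0, 0], [0.0005, 0.03, 0.0015, 0, 0, 0], [0.0005, 0.034, 0.0015, 0, 0, 0], [0.0005, 0.038, 0.0015, 0, 0, 0], [0.0005, 0.042, 0.0015, 0, 0, 0], [0.0005, 0.042, 0.0015, 0, 0, 0], [0.0005, 0.042, 0.0015, 0, 0, 0]]}}

```text
time: 34.05
tool_pos: [422.3, 267.2, 158.0]
tcp_rot: [-90.0, -0.0, 0.0]
ft_force: [0.2, -0.6, -2.3]
finger_gap: 45.6
```

```bash
python3 pv.py w15 250 170
```

```text
[ 0.90425326  0.16579018 -2.84331866] [422.34092384 267.23397407 158.09968111]
```

View pics/w15.png

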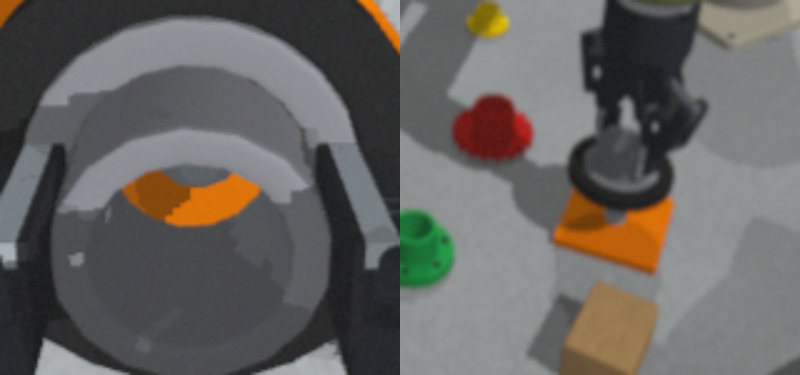

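Request:
{"api": "arm_command", "payload": {"increments": [[0, 0.008, 0, 0, 0, 0], [0, 0.017, 0, 0, 0, 0], [0, 0.027, 0, 0, 0, 0], [0, 0.036, 0, 0, 0, 0], [0, 0.043, 0, 0, 0, 0], [0, 0.048, 0, 0, 0, 0], [0, 0.051, 0, 0, 0, 0], [0, 0.0525, 0, 0, 0, 0], [0, 0.0535, 0, 0, 0, 0], [0, 0.0535, 0, 0, 0, 0]]}}

```text
time: 35.4
tool_pos: [422.3, 267.2, 104.5]
tcp_rot: [-90.0, -0.0, 0.0]
ft_force: [0.7, -0.4, -2.4]
finger_gap: 45.9
```

Request:
{"api": "arm_command", "payload": {"increments": [[0, 0.0005, 0, 0, 0, 0], [0, 0.001, 0, 0, 0, 0], [0, 0.001, 0, 0, 0, 0], [0, 0.001, 0, 0, 0, 0], [0, 0.001, 0, 0, 0, 0], [0, 0.001, 0, 0, 0, 0], [0, 0.001, 0, 0, 0, 0], [0, 0.001, 0, 0, 0, 0], [0, 0.001, 0, 0, 0, 0], [0, 0.001, 0, 0, 0, 0]]}}

```text
time: 36.65
tool_pos: [422.4, 267.3, 104.4]
tcp_rot: [-90.0, -0.0, 0.0]
ft_force: [-4.2, -2.5, 7.3]
finger_gap: 46.0
```

Request:
{"api": "arm_command", "payload": {"increments": [[0, 0, 0, 0, 0, 0], [0, 0, 0, 0, 0, 0], [0, 0, 0, 0, 0, 0], [0, 0, 0, 0, 0, 0], [0, 0, 0, 0, 0, 0], [0, -0.01, 0, 0, 0, 0], [0, -0.04, 0, 0, 0, 0], [0, -0.08, 0, 0, 0, 0], [0, -0.1065, 0, 0, 0, 0], [0, -0.1065, 0, 0, 0, 0]], "jaw": -1}}

```text
time: 37.9
tool_pos: [423.8, 268.0, 213.4]
tcp_rot: [-89.8, -0.3, 0.0]
ft_force: [1.1, -0.8, -0.4]
finger_gap: 85.6
```

```bash
python3 -c "
from h import *
r.snapshot('top')"; python3 w.py w16 wheel_mid:33; python3 go.py 422 267.5 210 0 443 97.5 190 0
```

```text
37.95 [422.9 267.5 211.4] 85.70437998848617 [ 0.4 -1.2  0. ]
wheel_mid 0.68 [252.1 193.5] [425.9 266.6]
tx 0.0210 ty 0.0200 tz -0.1700 wy -0.0000
```

View pics/w16.png

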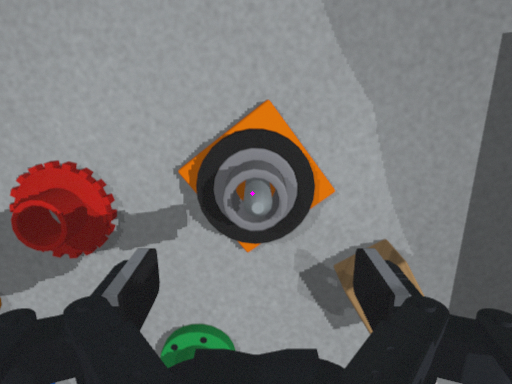

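Run:
```python
from h import *
im=cv2.imread('pics/w16.png');cv2.imwrite('pics/w16c.png',cv2.resize(im[150:240,210:310],None,fx=6,fy=6,interpolation=cv2.INTER_CUBIC))
```

```text
(no output)
```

View pics/w16c.png

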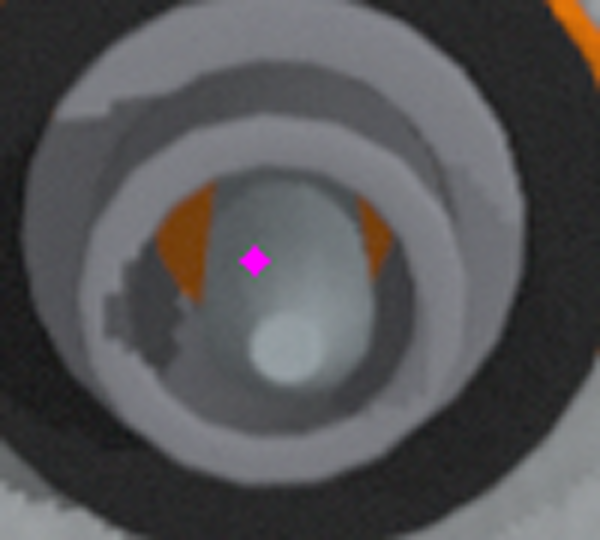

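Request:
{"api": "arm_command", "payload": {"increments": [[0.003, 0, -0.02, 0, 0, 0], [0.008, 0, -0.06, 0, 0, 0], [0.014, 0, -0.11, 0, 0, 0], [0.019, 0.01, -0.15, 0, 0, 0], [0.021, 0.02, -0.17, 0, 0, 0], [0.021, 0.02, -0.17, 0, 0, 0], [0.021, 0.02, -0.17, 0, 0, 0], [0.021, 0.02, -0.17, 0, 0, 0], [0.021, 0.02, -0.17, 0, 0, 0], [0.021, 0.02, -0.17, 0, 0, 0]]}}

```text
time: 39.3
tool_pos: [443.3, 97.6, 190.1]
tcp_rot: [-90.0, -0.0, 0.1]
ft_force: [0.0, 0.1, 0.2]
finger_gap: 85.4
```

```bash
python3 w.py w17 sprocket_red_mid:21
```

```text
39.3 [443.3  97.6 190.1] 85.36884820238919 [0.  0.1 0.2]
sprocket_red_mid 0.86 [259.8 207.5] [454.1 102.4]
```

View pics/w17.png

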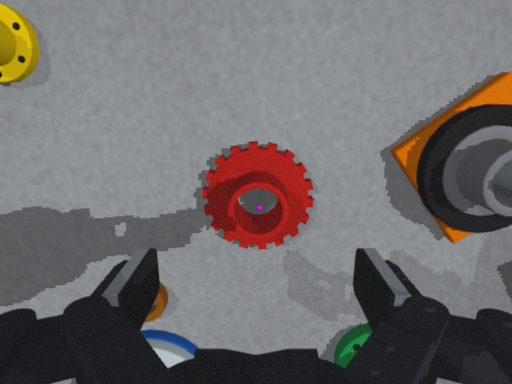

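Run:
```python
from h import *
cm=r.camera_model('wrist')
print(ray(cm,(258,195),12),ray(cm,(258.5,209.5),42))
```

```text
[446.90248847 100.85666485  12.        ] [448.19024832 101.0360277   42.        ]
```

Request:
{"api": "arm_command", "payload": {"increments": [[0.0045, 0.03, 0.003, 0, 0, 0], [0.0045, 0.06, 0.003, 0, 0, 0], [0.0045, 0.08, 0.003, 0, 0, 0], [0.0045, 0.091, 0.003, 0, 0, 0], [0.0045, 0.096, 0.003, 0, 0, 0], [0.0045, 0.098, 0.003, 0, 0, 0], [0.0045, 0.098, 0.003, 0, 0, 0], [0.0045, 0.098, 0.003, 0, 0, 0], [0.0045, 0.098, 0.003, 0, 0, 0], [0.0045, 0.098, 0.003, 0, 0, 0]]}}

```text
time: 40.65
tool_pos: [447.8, 100.2, 92.1]
tcp_rot: [-90.0, -0.0, 0.0]
ft_force: [0.1, 0.2, -0.3]
finger_gap: 85.2
```

Request:
{"api": "arm_command", "payload": {"increments": [[0, 0, 0, 0, 0, 0], [0, 0, 0, 0, 0, 0], [0, 0, 0, 0, 0, 0], [0, 0, 0, 0, 0, 0], [0, 0, 0, 0, 0, 0], [0, 0, 0, 0, 0, 0], [0, 0, 0, 0, 0, 0], [0, 0, 0, 0, 0, 0], [0, 0, 0, 0, 0, 0], [0, 0, 0, 0, 0, 0]], "jaw": 1, "force": 50}}

```text
time: 41.9
tool_pos: [448.0, 100.2, 92.3]
tcp_rot: [-90.0, -0.0, 0.0]
ft_force: [-1.5, -0.5, 5.0]
finger_gap: 41.7
```

Request:
{"api": "arm_command", "payload": {"increments": [[0, -0.005, 0, 0, 0, 0], [0, -0.015, 0, 0, 0, 0], [0, -0.03, 0, 0, 0, 0], [0, -0.055, 0, 0, 0, 0], [0, -0.085, 0, 0, 0, 0], [0, -0.11, 0, 0, 0, 0], [0, -0.128, 0, 0, 0, 0], [0, -0.128, 0, 0, 0, 0], [0, -0.128, 0, 0, 0, 0], [0, -0.128, 0, 0, 0, 0]]}}

```text
time: 43.15
tool_pos: [447.0, 100.1, 218.5]
tcp_rot: [-90.0, 0.1, 0.0]
ft_force: [0.0, 0.1, -3.1]
finger_gap: 41.5
```

```bash
python3 w.py w18; python3 go.py 447.5 100.5 220 0 421 268.5 220 0
```

```text
43.15 [447.  100.1 218.5] 41.54517009701131 [ 0.   0.1 -3.1]
tx -0.0265 ty -0.0000 tz 0.1680 wy -0.0000
```

View pics/w18.png

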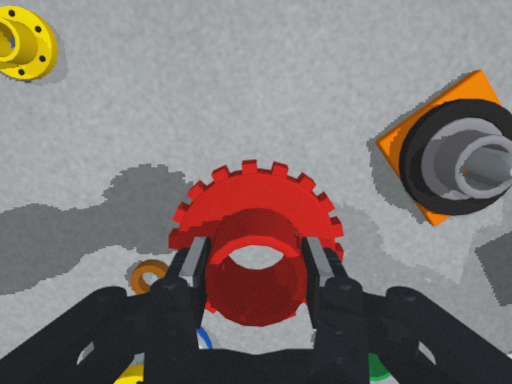

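Request:
{"api": "arm_command", "payload": {"increments": [[-0.002, 0, 0.015, 0, 0, 0], [-0.007, 0, 0.045, 0, 0, 0], [-0.013, 0, 0.085, 0, 0, 0], [-0.02, 0, 0.125, 0, 0, 0], [-0.024, 0, 0.152, 0, 0, 0], [-0.026, 0, 0.165, 0, 0, 0], [-0.0265, 0, 0.168, 0, 0, 0], [-0.0265, 0, 0.168, 0, 0, 0], [-0.0265, 0, 0.168, 0, 0, 0], [-0.0265, 0, 0.168, 0, 0, 0]]}}

```text
time: 44.45
tool_pos: [421.4, 267.6, 219.9]
tcp_rot: [-90.0, -0.0, -0.0]
ft_force: [0.0, -0.8, -2.8]
finger_gap: 41.5
```

Request:
{"api": "arm_command", "payload": {"increments": [[0, 0.01, 0, 0, 0, 0], [0, 0.025, 0, 0, 0, 0], [0, 0.036, 0, 0, 0, 0], [0, 0.042, 0, 0, 0, 0], [0, 0.047, 0, 0, 0, 0], [0, 0.051, 0, 0, 0, 0], [0, 0.055, 0, 0, 0, 0], [0, 0.059, 0, 0, 0, 0], [0, 0.059, 0, 0, 0, 0], [0, 0.059, 0, 0, 0, 0]]}}

```text
time: 45.7
tool_pos: [421.3, 268.2, 161.1]
tcp_rot: [-90.0, -0.0, 0.0]
ft_force: [1.1, 0.0, -3.5]
finger_gap: 41.7
```

```bash
python3 pv.py w19 250 170
```

```text
[-0.54688533 -0.68729292 -3.24427701] [421.33324592 268.25770335 161.12961763]
```

View pics/w19.png

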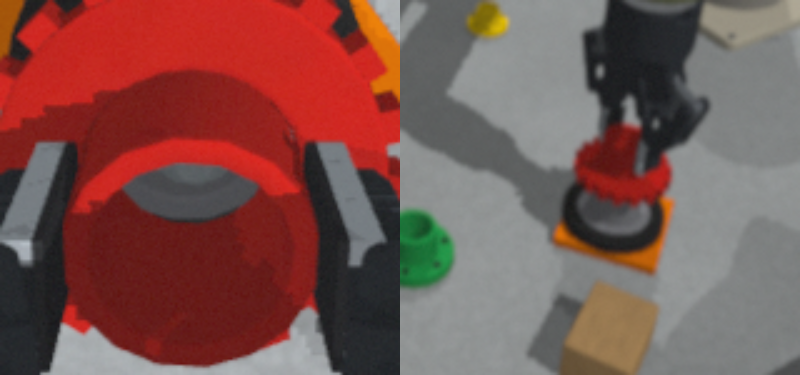

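Request:
{"api": "arm_command", "payload": {"increments": [[0, 0.003, 0, 0, 0, 0], [0, 0.006, 0, 0, 0, 0], [0, 0.009, 0, 0, 0, 0], [0, 0.011, 0, 0, 0, 0], [0, 0.0125, 0, 0, 0, 0], [0, 0.0135, 0, 0, 0, 0], [0, 0.0145, 0, 0, 0, 0], [0, 0.0155, 0, 0, 0, 0], [0, 0.0155, 0, 0, 0, 0], [0, 0.0155, 0, 0, 0, 0]]}}

```text
time: 47.05
tool_pos: [421.3, 268.3, 146.3]
tcp_rot: [-90.0, -0.0, 0.0]
ft_force: [-4.8, -1.7, 5.5]
finger_gap: 42.1
```

Seated (54.0 mm above its bench height, with contact force). Release and rise.

Request:
{"api": "arm_command", "payload": {"increments": [[0, 0, 0, 0, 0, 0], [0, 0, 0, 0, 0, 0], [0, 0, 0, 0, 0, 0], [0, 0, 0, 0, 0, 0], [0, 0, 0, 0, 0, 0], [0, -0.01, 0, 0, 0, 0], [0, -0.04, 0, 0, 0, 0], [0, -0.08, 0, 0, 0, 0], [0, -0.08, 0, 0, 0, 0], [0, -0.08, 0, 0, 0, 0]], "jaw": -1}}

```text
time: 48.3
tool_pos: [421.2, 268.2, 225.6]
tcp_rot: [-90.0, -0.0, 0.0]
ft_force: [0.1, 0.4, -0.9]
finger_gap: 85.6
```

Request:
{"api": "arm_command", "payload": {"increments": [[0, -0.03, 0, 0, 0, 0], [0, -0.06, -0.03, 0, 0, 0], [0, -0.06, -0.07, 0, 0, 0], [0, -0.06, -0.12, 0, 0, 0], [0, -0.06, -0.15, 0, 0, 0], [0, -0.06, -0.15, 0, 0, 0], [0, -0.06, -0.15, 0, 0, 0], [0, -0.06, -0.15, 0, 0, 0], [0, -0.06, -0.15, 0, 0, 0], [0, -0.06, -0.15, 0, 0, 0]]}}

```text
time: 49.55
tool_pos: [421.2, 118.7, 285.3]
tcp_rot: [-90.0, 0.0, 0.1]
ft_force: [0.1, -0.4, -0.3]
finger_gap: 85.6
```

```bash
python3 w.py w20
python3 - <<'E'
from h import *
s=r.snapshot('scene');save('s20',cv2.resize(s[130:310,160:370],None,fx=3.3,fy=3.3))
E
```

```text
49.55 [421.2 118.7 285.3] 85.63042964640141 [ 0.1 -0.4 -0.3]
```

View pics/w20.png

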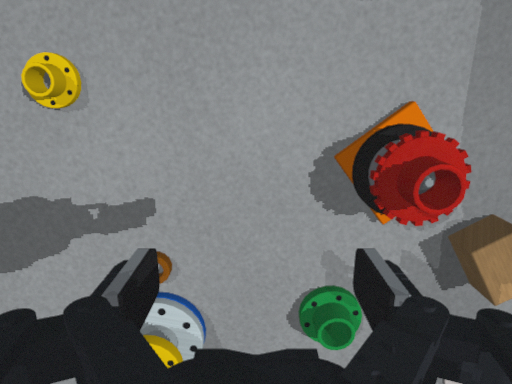

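View pics/s20.png

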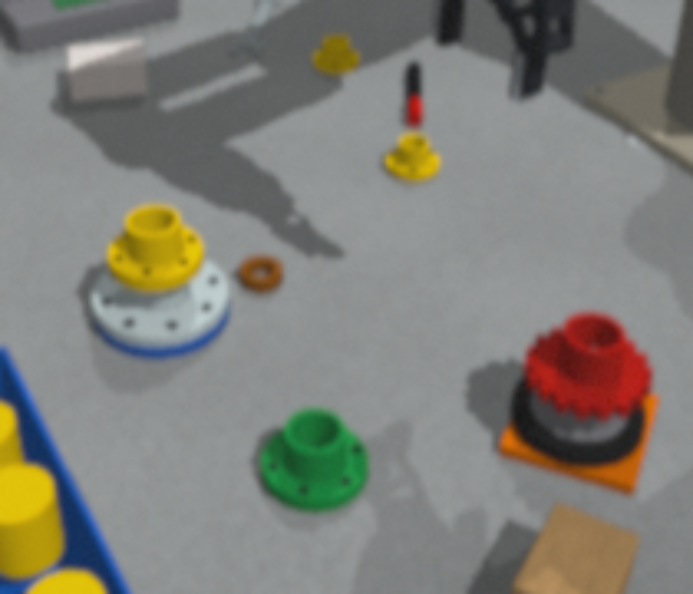

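Both sets stand level on their stands, the post tip shows in the sprocket's bore at (430,181), and the green pulley is undisturbed. I'm handing in.

```bash
python3 -c "
from h import *
print(r.hand_in())"
```

```text
the job is handed in; nothing more can be done
None
```

Both drive sets are made up and the job is handed in, at about 50 s of the 104 s allowed.
- **Blue stand:** the aluminium flange is at the bottom with the yellow pulley on top. I took the largest of the three yellow pulleys; its disc measured about 74 mm against the 76 mm given.
- **Orange stand:** the black-tyred wheel is at the bottom with the red sprocket on top.

**Lowering:** each part was let down until it touched, with a reading of 5–11 N at the wrist, then released. The seat heights came out right: +12 mm for the flange and wheel on the base plates, and +54 mm for the pulley and sprocket on the hubs.

**Final pictures:** both stacks stand flat with hubs up. The green pulley is where it lay, and the open gripper is clear of everything.

**Disagreements:**
- The scene camera put the stand positions about 3–6 mm away from the top camera's. I used the top and wrist cameras and checked through the bore before lowering. The post fits the hole with 7 mm to spare all round.
- The flange and wheel sit about 2–3 mm off their post axes, within that play.
- The grip opening read about 1–2 mm less than the hub diameters.

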